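Draw the blue sorting board out of the sliding-door case

ROBOT

A 6-joint arm with a two-finger parallel gripper is mounted at the origin on the work surface. World frame = base frame: x ahead of the robot, y to its left, z up, the work surface at z = 0. Lengths are in m, angles in rad, forces in N, time in s.
With the tool pointing down it reaches from about 0.275 to 0.825 m from the base axis. Payload 5.2 kg.
Tool frame: the origin (TCP) lies between the finger pads; the fingertips stand 22 mm ahead of it and the grasp point (between the pads) lies 3 mm ahead of it; z points along the fingers, x is the direction in which the jaws open and shut, and the axes are right-handed (so a half turn about z gives the same grasp; the last joint's range is limited). The gripper opens to 93 mm and grips with 3 to 60 N. Pads are 15 mm wide; open, the fingers measure 128 mm over their backs; the gripper's body (75 mm by 188 mm) begins 65 mm behind the grasp point.
Start: joints at [1.001, 0.259, 1.535, -0, 1.348, -0.203], TCP at [0.197, 0.513, 0.241] pointing down, gripper open.
Joint ranges: [-3.14, 3.14], [-0.91, 2.08], [0.19, 2.58], [-1.22, 4.36], [0.22, 2.71], [-3.12, 3.12]. Speed limits (rad/s): [2.57, 2.57, 3.14, 3.14, 3.14, 3.14].

INTERFACE

Orientations are given as a rotation vector (axis times angle).
In Python, from station import env gives the robot as it stands.
- The arm moves only by the tool move_arm, never from a script. Its argument "targets" is a list of rows, each a list of 3 entries, a list of its own where there are three numbers: the turn, a rotation vector about the world's x, y, z in units of 5 degrees (1.0 is 5 degrees), then the shift along the world's x, y, z in mm, then the finger opening in mm, from 0 to 93. A call has 1 to 10 rows; each row shifts and turns the pose as measured when the row begins; what a row does not reach is not made up. A row lasts 1/8 s, in which the tool goes at most 62.5 mm and 10.7 degrees, less where a joint would pass 70% of its speed; a pose out of reach is approached as far as the arm can. A call is refused whole if a number of a shift passes 62.5 or a number of a turn 1, either way. A call with a gripper value outside its range is refused whole. The fingers move at their own pace and stop on an object; "grip_force" is the grip in N (left out, the last holds). Time passes only in rows, so rows that do not move let the fingers close. It gives the time, the measured TCP pose, the force and the opening at its end, in the units of the state.
- env.get_obs(): the state, without advancing time (a new reading comes with each control period).
- env.get_image(name): name is "side" or "top"; returns a dict with "img" (400x640x3 uint8, blue, green, red), "mtx" (3x3 intrinsics, pixels), "camera_from_world" (4x4, takes a point from world to camera coordinates). Camera axes: x right, y down, z forward; pixel columns grow to the right and rows downward; lengths in m; the calibration is good to about 2 mm. A picture is of the moment at which its call begins. There is no depth.
- env.sign_off(): hands the job in, once; it reports no verdict.
The state is a dict: "time_s": time; "joint_pos": joint angles; "joint_vel": joint speeds; "effort": joint torques, N m; "tcp_pos": TCP position; "tool_rot": TCP orientation; "contact_force": force on the tool from outside, world axes, zero at the start; "ft_torque": the same for the moment, N m; "width": opening from 0.0 (shut) to 1.0 (fully open).
Only numpy, scipy, OpenCV 4.12 (cv2) and the standard library are available. Lean on these libraries where they do the work, as an engineer would, in place of code of your own. Each camera call takes 0.05 s, during which the arm holds its last target. There are 200 camera calls.

TASK

The sorting bench needs the blue board from the case: slide aside the door in front of it, press your fingertips on top of the board and drag it out flat onto the steel ledge until its front edge rests square against the raised lip, then slide the door fully shut again. Leave the other door shut and do not disturb the white board or the things on the table.

Things in the scene. Friction and masses are not known exactly. Their poses are not given: they have to be found in the camera images.
- case: Clear display case on a smooth steel base, fixed. Origin: on the table, midway along the case, in the plane of the left door. Its x points into the case, away from the robot; y along the doors to the left; z up. In mm in this frame: base 20 thick, x -195 to 245, y -335 to 335. The part before the doors is an open ledge, level with the floor inside; no sill, the door tracks are sunk.
- lip (a point): Raised steel lip along the front edge of the ledge, all its width, x -195 to -185 mm of the case, 10 mm high above the ledge. This point: middle of the lip's inner face (the side towards the doors) at ledge height (case x -185, y 0, z 20 mm).
- header (a point): Aluminium bar over the doors, case x -17 to 27, z 258 to 284 mm, full width. This point: middle of its front lower edge (x -17, y 0, z 258). Behind it a clear top (z 278 to 283), a clear back (x 236), clear ends (inside y -320 to 320) and a 5 thick clear partition at y 0 (x 40 to 230). Front posts x -15 to 25, |y| 321 to 335.
- left_door (a joint): Left (+y of the case) clear door, the front one: pane 335 mm wide, 5 mm thick, y -15 to 320 mm when shut, z 22 to 260 mm, in plane x 0 of the case. Value in m: 0 shut (as it starts), 0.27 fully open; it slides to the right (-y of the case), in front of the right door. Steady drag about 1.5 N plus 6 N per m/s; stays where it is left.
- right_door (a joint): Right (-y of the case) clear door, the rear one: pane 335 mm wide, 5 mm thick, y -320 to 15 mm when shut, in plane x +11 mm of the case. Value in m: 0 shut (as it starts), 0.27 fully open; it slides to the left (+y of the case), behind the left door. Same drag; stays where it is left.
- left_door_pull (a point): Pull of the left door: upright flat aluminium fin standing out towards the robot, 8 mm thick along y with a 12 mm round bead on its outer edge, 90 mm tall. It reaches from the door to x -44 mm of the case, z 85 to 175 mm. This point: on the fin's mid-plane at x -32, z 130 mm, y +300 mm when shut (20 mm from the door's outer edge); it travels with the door.
- right_door_pull (a point): Pull of the right door, the same fin standing out as far (to x -44 mm of the case); this point x -32, z 130 mm, y -300 mm when shut (20 mm from the door's outer edge); it travels with the door.
- blue_board: Blue flat plastic sorting board, 110 mm (its x) by 160 mm (its y), 12 mm thick, no handle, about 0.2 kg. Origin: centre of its underside. It starts lying on the floor in one half of the case, behind the left or the right door, its x roughly along the case's x, its near edge 20 to 45 mm behind the case's origin plane. It slides easily on the steel (friction about 0.25).
- white_board: White board of the same size, in the other half of the case. To be left alone. Origin: centre of its underside.
- steel_pan: Steel pan of snack sticks, 265 x 162 x 60 mm, on the table to the left of the case. Bystander. Origin: centre of its underside.
- white_basket: White perforated plastic basket with snack sticks, 250 x 170 x 80 mm, on the table to the right of the case. Bystander. Origin: centre of its underside.

How it is judged:
On the way, in this order (a step that is already met when the one before it is completed fails the run):
1. the door in front of the blue board is slid aside, by at least 200 mm (((y of blue_board in the frame of case above 0 m and value of joint left_door above 0.2 m) or (y of blue_board in the frame of case below 0 m and value of joint right_door above 0.2 m))), for 0.2 s.
2. the blue board is drawn out flat on the ledge, its front edge within 10 mm of the lip (x of blue_board in the frame of case below -0.12 m and z of blue_board in the frame of case below 0.025 m), for 0.2 s.
At the end, for the whole second after the job is handed in: The blue board lies flat and still on the steel ledge in front of the doors, its front edge against the raised lip (within 10 mm) and square to it (within 0.10 rad), wholly on the ledge; both doors are fully shut (within 10 mm) (all of step 2 and x of blue_board in the frame of case above -0.14 m and y of blue_board in the frame of case between -0.255 and 0.255 m and angle between blue_board's own z axis and vertical below 0.05 rad and angle between the x axis of blue_board and the x axis of case, either way round below 0.1 rad and linear speed of blue_board below 0.01 m/s and value of joint each of left_door, right_door below 0.01 m); the robot touches nothing.
It fails at once if the white board is moved more than 15 mm (distance of white_board from where it was at the start of the episode above 0.015 m).
It fails at once if the door in front of the white board is opened more than 30 mm ((y of white_board in the frame of case above 0 m and value of joint left_door above 0.03 m) or (y of white_board in the frame of case below 0 m and value of joint right_door above 0.03 m)).
It fails at once if the steel pan or the basket is moved more than 15 mm (distance of any of steel_pan, white_basket from where it was at the start of the episode above 0.015 m).
It fails at once if the blue board is tipped up (angle between blue_board's own z axis and vertical above 0.25 rad).
It also fails if it takes over 72 s, if anything falls off the work surface, if the arm or the gripper's body presses on something with over 40 N, if the wrist force passes 120 N, or if a joint passes its speed limit or range.

## Working session

There is one attempt and no reset: what is moved stays moved. The work goes in short steps, Python scripts to look and compute and a tool call to move; the robot and the scene stay as the last step left them, time stands still between calls to the robot, and variables do not carry over. Pictures are saved under pics/ and viewed, about 8 in all and at most 12, crops included, and the job is handed in when it is done.

Besides the shell and the picture viewer there is one more tool, called after "Call:" by a JSON object that holds its "op" and its "data". move_arm: Moves the arm, as the interface text tells. Its arguments: {"type":"object","properties":{"targets":{"type":"array","items":{"type":"array"}},"grip_force":{"type":"number"}},"required":["targets"]}

```bash
mkdir -p pics; python3 - <<'E'
from station import env
import cv2, numpy as np
o=env.get_obs(); print(o)
for n in("side","top"):
    d=env.get_image(n); cv2.imwrite(f"pics/{n}0.png",d["img"]); print(n,d["mtx"].tolist(),d["camera_from_world"].round(4).tolist())
    np.savez(f"{n}.npz",K=d["mtx"],T=d["camera_from_world"])
E
```

```text
{'time_s': 0.0, 'joint_pos': array([ 1.00121808e+00,  2.59326078e-01,  1.53606984e+00,  5.06625907e-07,
        1.34797766e+00, -2.02802369e-01]), 'joint_vel': array([-1.68388940e-03, -2.72287919e-04,  2.28361877e-04, -9.60576608e-04,
        2.29205099e-04,  6.01300844e-05]), 'effort': array([ 2.35499589e-03, -4.37301278e+01, -2.84013247e+01,  7.22289830e-02,
        4.12973121e-02, -9.20145794e-05]), 'tcp_pos': array([0.19693999, 0.51299979, 0.23983209]), 'tool_rot': array([ 2.58872625e+00,  1.77869281e+00, -2.57722841e-03]), 'contact_force': array([ 1.09290850e-03, -1.62449085e-01, -1.17391342e+00]), 'ft_torque': array([-0.0263251 ,  0.01352884, -0.01330626]), 'width': 0.9949321494359422}
side [[518.5646892019171, 0.0, 320.5032402123838], [0.0, 518.5646892019171, 192.39802812451228], [0.0, 0.0, 1.0]] [[-0.8198, -0.5726, -0.0038, 0.4336], [-0.4294, 0.6191, -0.6576, 0.3496], [0.3789, -0.5375, -0.7534, 1.7266], [0.0, 0.0, 0.0, 1.0]]
top [[380.2087341989734, 0.0, 313.29763868508354], [0.0, 380.2087341989734, 197.40281435614375], [0.0, 0.0, 1.0]] [[-0.0277, -0.9994, 0.0186, 0.0035], [-0.9902, 0.0249, -0.1374, 0.5561], [0.1368, -0.0222, -0.9903, 1.357], [0.0, 0.0, 0.0, 1.0]]
```

View pics/side0.png

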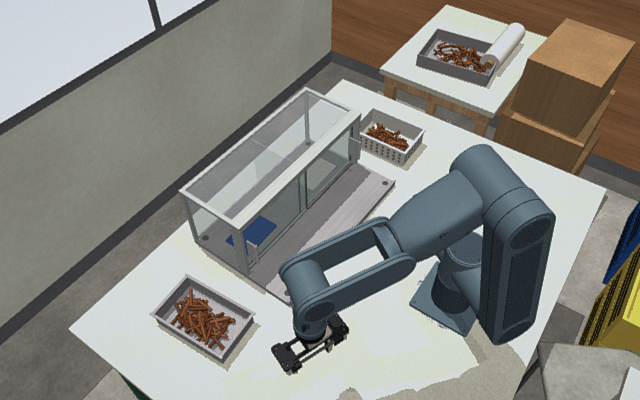

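View pics/top0.png

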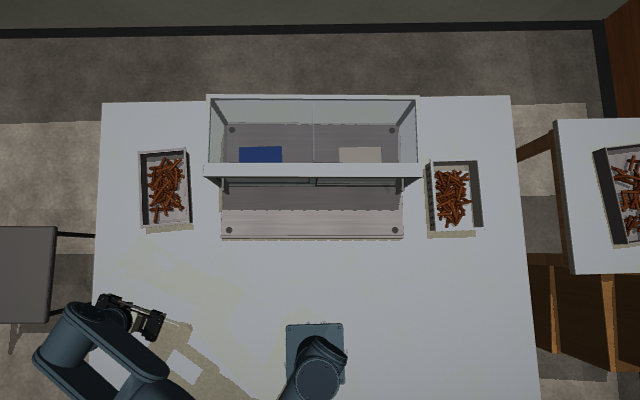

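The side view shows the blue board near (252,232). The top view shows it near (260,154), behind the left door. The case front edge runs from (221,238) to (404,238) in the top view. Next I'll enlarge both views to get the corners.

```bash
python3 - <<'E'
import cv2
t=cv2.imread("pics/top0.png")[88:248,190:440]; cv2.imwrite("pics/t1.png",cv2.resize(t,None,fx=3.2,fy=3.2,interpolation=cv2.INTER_CUBIC))
s=cv2.imread("pics/side0.png")[80:310,170:410]; cv2.imwrite("pics/s1.png",cv2.resize(s,None,fx=2.6,fy=2.6,interpolation=cv2.INTER_CUBIC))
E
```

```text
(no output)
```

View pics/t1.png

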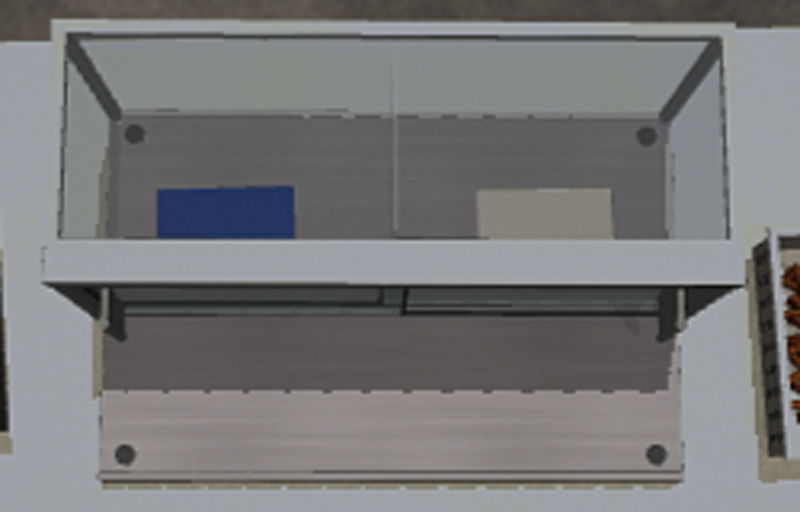

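View pics/s1.png

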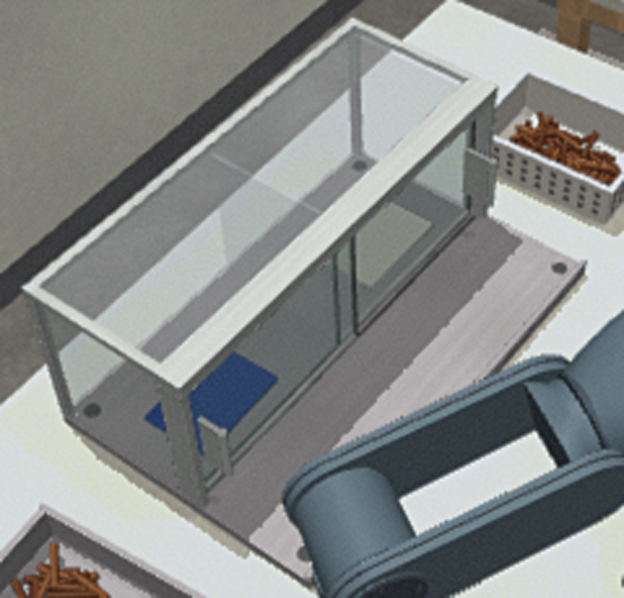

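The crops show the case corners clearly. In the top crop the header front runs from (43,283) to (745,284), and the board's back corners are at (157,188) and (294,187). In the side crop the board corners are at (147,412), (236,353) and (277,377). I'll fit the case pose from both views and triangulate the board.

```bash
cat > h.py <<'E'
import numpy as np, cv2
from scipy.optimize import least_squares
C={n:np.load(f"{n}.npz") for n in("side","top")}
def proj(n,P):
    T=C[n]["T"]; return cv2.projectPoints(np.asarray(P,float).reshape(-1,3),cv2.Rodrigues(T[:3,:3])[0],T[:3,3],C[n]["K"],None)[0][:,0]
def tri(ps,pt):
    M={n:C[n]["K"]@C[n]["T"][:3] for n in C}
    X=cv2.triangulatePoints(M["side"],M["top"],np.float64(ps).T,np.float64(pt).T); return (X[:3]/X[3]).T
def t(p): return np.array([190+p[0]/3.2,88+p[1]/3.2])-.3
def s(p): return np.array([170+p[0]/2.6,80+p[1]/2.6])-.3
def to_w(q,P):
    P=np.asarray(P,float).reshape(-1,3)/1000; c,sn=np.cos(q[2]),np.sin(q[2])
    return np.c_[q[0]+c*P[:,0]-sn*P[:,1],q[1]+sn*P[:,0]+c*P[:,1],P[:,2]+q[3]]
E
python3 - <<'E'
from h import *
O=[("top",(-17,335,284),t((43,283))),("top",(-17,-335,284),t((745,284))),("top",(27,335,284),t((45,242))),("top",(27,-335,284),t((743,241))),
("top",(-185,335,30),t((101,471))),("top",(-185,-335,30),t((683,471))),
("side",(-17,335,284),s((182,388))),("side",(-17,-335,284),s((497,90))),("side",(-195,-335,30),s((585,262))),("side",(245,335,20),s((68,415))),("side",(-44,300,175),s((228,430))),("side",(-44,-300,175),s((494,158)))]
f=lambda q:np.concatenate([proj(n,to_w(q,P))[0]-u for n,P,u in O])
r=least_squares(f,[.6,0,0,0],loss="soft_l1"); print(r.x,np.degrees(r.x[2])); print(f(r.x).reshape(-1,2).round(1).tolist())
q=r.x; np.save("q.npy",q)
X=tri([s((147,412)),s((236,353))],[t((157,188)),t((294,187))]); c,sn=np.cos(q[2]),np.sin(q[2])
d=X-[q[0],q[1],0]; print(X,"case",np.c_[c*d[:,0]+sn*d[:,1],-sn*d[:,0]+c*d[:,1],d[:,2]].round(4))
print("pull",to_w(q,[-32,300,130]),"lip",to_w(q,[-185,0,20]))
E
```

```text
[ 0.60554253 -0.00875614 -0.02470209 -0.00587116] -1.41532557845729
[[0.2, -0.1], [-0.0, -0.3], [0.1, -1.4], [0.0, -0.8], [-0.9, -0.0], [0.4, -0.5], [0.2, 0.7], [1.1, -1.5], [1.4, -0.4], [-1.2, 0.2], [0.3, 2.1], [1.5, 2.0]]
[[0.75497903 0.26139549 0.03731184]
 [0.74657203 0.09707319 0.00723374]] case [[0.1427 0.2738 0.0373]
 [0.1384 0.1093 0.0072]]
pull [[0.58096216 0.29194272 0.12412884]] lip [[ 0.42059897 -0.00418672  0.01412884]]
```

The case origin is at about (0.605, -0.009) with yaw -1.4°. The blue board has its near edge at about case x 0.03 and y 0.19. I'll turn the jaws along case y, tilt the tool to pass under the header, and straddle the left pull.

Call:
{"op": "move_arm", "data": {"targets": [[[0,0,0.98],[20,-22,0],93],[[0,0,0.98],[25,-22,0],93],[[0,0,0.98],[25,-22,0],93],[[0,0,0.98],[25,-22,0],93],[[0,-1,0],[25,-22,0],93],[[0,-1,0],[25,-22,0],93],[[0,-1,0],[25,-22,0],93],[[0,-1,0],[25,-22,0],93],[[0,-1,0],[25,-22,0],93],[[0,-1,0],[25,-22,0],93]]}}

```text
time_s: 1.35
tcp_pos: [0.4467, 0.2855, 0.2362]
tool_rot: [1.93, 1.908, 0.52]
contact_force: [0.9, -0.7, -0.1]
width: 1.001
```

```bash
cat > st.py <<'E'
from station import env
import numpy as np
from scipy.spatial.transform import Rotation as R
o=env.get_obs(); q=np.load("q.npy"); M=R.from_rotvec(o["tool_rot"]).as_matrix()
rc=R.from_euler("z",q[2]).as_matrix(); org=np.array([q[0],q[1],0])
print("t",o["time_s"],"q",o["joint_pos"].round(2),"F",o["contact_force"].round(1),"w",round(o["width"]*93,1))
p=rc.T@(o["tcp_pos"]-org); z=rc.T@M[:,2]; x=rc.T@M[:,0]
print("case tcp",(p*1000).round(1),"tip",((p+.022*z)*1000).round(1),"z",z.round(3),"x",x.round(3))
E
python3 st.py
```

```text
t 1.35 q [ 0.53  0.02  1.95 -0.4   0.74 -0.79] F [ 0.9 -0.7 -0.1] w 93.1
case tcp [-166.1  290.3  236.2] tip [-154.9  290.4  217.3] z [ 0.508  0.005 -0.861] x [-0.013  1.    -0.002]
```

Call:
{"op": "move_arm", "data": {"targets": [[[0,-1,0],[0,4,-30],93],[[0,-1,0],[0,4,-30],93],[[0,-1,0],[0,4,-30],93],[[0,0,0],[32,0,0],93],[[0,0,0],[32,-1,0],93],[[0,0,0],[32,-1,0],93],[[0,0,0],[20,0,0],93]]}}

```text
time_s: 2.22
tcp_pos: [0.5651, 0.2872, 0.1657]
tool_rot: [1.803, 1.767, 0.667]
contact_force: [-0.1, -0.2, -0.0]
width: 1.005
```

```bash
python3 st.py; python3 - <<'E'
from station import env
import cv2
s=env.get_image("side")["img"][140:320,180:420]; cv2.imwrite("pics/s2.png",cv2.resize(s,None,fx=3,fy=3,interpolation=cv2.INTER_CUBIC))
E
```

```text
t 2.225 q [ 0.48  0.27  1.99 -1.02  0.4  -0.22] F [-0.1 -0.2 -0. ] w 93.5
case tcp [-47.8 294.9 165.7] tip [-33.  294.6 149.4] z [ 0.671 -0.011 -0.741] x [ 0.001  1.    -0.014]
```

View pics/s2.png

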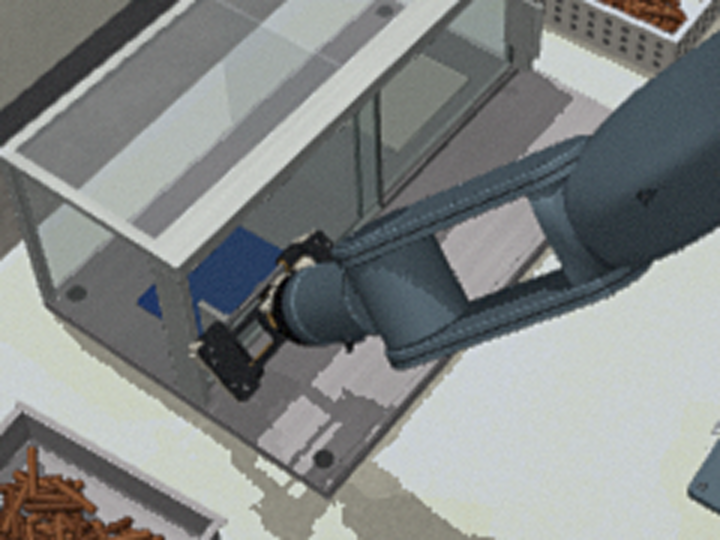

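The picture shows the jaws straddling the left pull at about (205,330), clear of the post. I'll go slightly deeper, narrow the jaws and slide the door right.

Call:
{"op": "move_arm", "data": {"targets": [[[0,0,0],[5,4,-12],60],[[0,0,0],[5,0,-8],45],[[0,0,0],[0,0,0],45],[[0,0,0],[0,-15,0],45],[[0,0,0],[-1,-25,0],45],[[0,0,0],[0,-25,0],45],[[0,0,0],[-1,-25,0],45],[[0,0,0],[0,-25,0],45]]}}

```text
time_s: 3.28
tcp_pos: [0.5704, 0.1824, 0.1502]
tool_rot: [1.805, 1.766, 0.648]
contact_force: [1.8, 1.9, -2.3]
width: 0.482
```

```bash
python3 st.py
```

```text
t 3.275 q [ 0.24  0.21  2.12 -1.09  0.22 -0.3 ] F [ 1.8  1.9 -2.3] w 44.8
case tcp [-39.8 190.2 150.2] tip [-25.2 189.7 133.8] z [ 0.666 -0.023 -0.746] x [ 0.007  1.    -0.025]
```

Joint 5 is near its lower limit because the tool axis is almost in line with the forearm. I'll reduce the tilt before continuing.

Call:
{"op": "move_arm", "data": {"targets": [[[0,1,0],[0,0,0],45],[[0,1,0],[0,0,0],45],[[0,0.5,0],[0,0,0],45]]}}

```text
time_s: 3.65
tcp_pos: [0.5702, 0.1745, 0.1517]
tool_rot: [1.905, 1.852, 0.498]
contact_force: [0.2, 0.0, -0.5]
width: 0.48
```

```bash
python3 st.py
```

```text
t 3.65 q [ 0.21  0.21  2.   -0.43  0.42 -0.98] F [ 0.2  0.  -0.5] w 44.7
case tcp [-39.8 182.3 151.7] tip [-27.9 181.3 133.2] z [ 0.54  -0.045 -0.841] x [ 0.016  0.999 -0.044]
```

Call:
{"op": "move_arm", "data": {"targets": [[[0.5,0,0],[0,-25,0],45],[[0,0,0],[-1,-25,0],45],[[0,0,0],[0,-25,0],45],[[0,0,0],[-1,-25,0],45],[[0,0,0],[0,-25,0],45],[[0,0,0],[-1,-25,0],45],[[0,0,0],[0,-15,0],45],[[0,0,0],[0,-10,0],45]]}}

```text
time_s: 4.65
tcp_pos: [0.5625, 0.0038, 0.1538]
tool_rot: [1.942, 1.863, 0.562]
contact_force: [40.4, 59.5, -19.8]
width: 0.562
```

```bash
python3 st.py
```

```text
t 4.65 q [-0.28  0.11  2.11  0.4   0.39 -2.14] F [ 40.4  59.5 -19.8] w 52.2
case tcp [-43.4  11.5 153.8] tip [-31.6  11.7 135.2] z [ 0.537  0.009 -0.844] x [0.012 1.    0.018]
```

The door has reached its end stop. I'll ease off and back out.

Call:
{"op": "move_arm", "data": {"targets": [[[0,0,0],[-2,10,0],52],[[0,0,0],[0,4,0],60],[[0,0,0],[-15,0,0],75],[[0,0,0],[-30,0,0],80],[[0,0,0],[-30,0,0],80]]}}

```text
time_s: 5.28
tcp_pos: [0.4813, 0.0189, 0.154]
tool_rot: [1.94, 1.866, 0.562]
contact_force: [-0.0, -0.2, -0.2]
width: 0.855
```

```bash
python3 st.py; python3 - <<'E'
from station import env
import cv2
for n in("side","top"): cv2.imwrite(f"pics/{n}3.png",env.get_image(n)["img"])
s=cv2.imread("pics/side3.png")[80:310,170:410]; cv2.imwrite("pics/s3.png",cv2.resize(s,None,fx=2.6,fy=2.6,interpolation=cv2.INTER_CUBIC))
E
```

```text
t 5.275 q [-0.32 -0.04  2.28  0.44  0.39 -2.21] F [-0.  -0.2 -0.2] w 79.5
case tcp [-124.9   24.6  154. ] tip [-113.1   24.8  135.4] z [ 0.536  0.011 -0.844] x [0.009 1.    0.019]
```

View pics/s3.png

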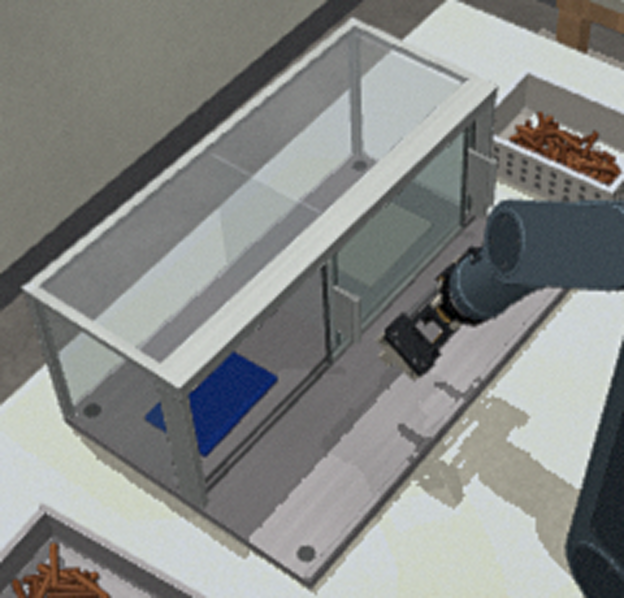

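The left door is fully open, with its pull at about (347,315). The board is at (205,455), (277,377), (236,353) and (147,412), undisturbed. I'll fit its pose.

```bash
python3 - <<'E'
from h import *
q=np.load("q.npy")
O=[("side",(-55,80),s((205,455))),("side",(-55,-80),s((277,377))),("side",(55,-80),s((236,353))),("side",(55,80),s((147,412))),("top",(55,80),t((157,188))),("top",(55,-80),t((294,187)))]
for z in (26,32):
    def f(b):
        c,sn=np.cos(b[2]),np.sin(b[2]); 
        return np.concatenate([proj(n,to_w([*q[:3],0],[b[0]*1e3+c*P[0]-sn*P[1],b[1]*1e3+sn*P[0]+c*P[1],z]))[0]-u for n,P,u in O])
    r=least_squares(f,[.09,.19,0],loss="soft_l1"); print(z,r.x,f(r.x).reshape(-1,2).round(1).tolist())
E
```

```text
26 [ 0.09153514  0.1944283  -0.008278  ] [[0.1, 0.1], [1.9, 0.8], [-5.0, -3.9], [-0.5, 1.3], [0.5, -0.4], [0.3, 0.4]]
32 [ 0.08877819  0.19542024 -0.01825776] [[0.1, -0.3], [2.3, 0.6], [-4.5, -4.4], [-0.4, 0.7], [0.1, -0.3], [0.1, 0.9]]
```

Call:
{"op": "move_arm", "data": {"targets": [[[0,0,0],[1,35,-10],80],[[0,0,0],[1,35,-15],80],[[0,0,0],[1,35,-15],80],[[0,0,0],[1,35,-15],80],[[0,0,0],[1,30,-15],80]]}}

```text
time_s: 6.0
tcp_pos: [0.4862, 0.1595, 0.1031]
tool_rot: [1.954, 1.854, 0.546]
contact_force: [-0.2, -0.9, 0.3]
width: 0.859
```

```bash
python3 st.py
```

```text
t 6.0 q [ 0.17  0.16  2.24 -0.5   0.22 -0.89] F [-0.2 -0.9  0.3] w 79.9
case tcp [-123.5  165.3  103.1] tip [-111.8  165.2   84.5] z [ 0.53  -0.002 -0.848] x [0.024 1.    0.013]
```

Call:
{"op": "move_arm", "data": {"targets": [[[0,0,0],[30,15,0],80],[[0,0,0],[30,12,0],80],[[0,0,0],[30,5,-5],80],[[0,0,0],[30,0,-10],80],[[0,0,0],[30,0,-10],80],[[0,0,0],[20,0,-10],80]]}}

```text
time_s: 6.75
tcp_pos: [0.6625, 0.1934, 0.0677]
tool_rot: [1.949, 1.856, 0.549]
contact_force: [-0.1, -0.5, 0.1]
width: 0.862
```

```bash
python3 st.py
```

```text
t 6.75 q [ 0.18  0.47  1.87 -0.41  0.27 -0.98] F [-0.1 -0.5  0.1] w 80.2
case tcp [ 51.9 203.5  67.7] tip [ 63.7 203.5  49.1] z [ 0.533 -0.    -0.846] x [0.021 1.    0.013]
```

Call:
{"op": "move_arm", "data": {"targets": [[[0,0,0],[-8,-8,-4],80],[[0,0,0],[0,0,-4],80],[[0,0,0],[0,0,-3],80],[[0,0,0],[0,0,-3],80]]}}

```text
time_s: 7.25
tcp_pos: [0.6552, 0.1838, 0.0549]
tool_rot: [1.948, 1.853, 0.552]
contact_force: [-4.7, -1.3, 16.9]
width: 0.86
```

```bash
python3 st.py
```

```text
t 7.25 q [ 0.16  0.48  1.91 -0.46  0.22 -0.93] F [-4.7 -1.3 16.9] w 80.0
case tcp [ 44.9 193.7  54.9] tip [ 56.7 193.7  36.3] z [ 0.536 -0.    -0.844] x [0.021 1.    0.013]
```

Call:
{"op": "move_arm", "data": {"targets": [[[0,0.3,0],[-12,0,-1],80],[[0,0.4,0],[-15,0,-1],80],[[0,0.4,0],[-15,0,-1],80]]}}

```text
time_s: 7.62
tcp_pos: [0.6138, 0.1849, 0.0553]
tool_rot: [2.003, 1.91, 0.472]
contact_force: [0.2, -0.1, -0.4]
width: 0.863
```

```bash
python3 st.py; python3 - <<'E'
from station import env
import cv2
s=env.get_image("side")["img"][80:310,170:410]; cv2.imwrite("pics/s4.png",cv2.resize(s,None,fx=2.6,fy=2.6,interpolation=cv2.INTER_CUBIC))
E
```

```text
t 7.625 q [ 0.17  0.43  1.93 -0.28  0.33 -1.12] F [ 0.2 -0.1 -0.4] w 80.3
case tcp [  3.5 193.8  55.3] tip [ 13.5 193.8  35.7] z [ 0.457 -0.    -0.89 ] x [0.02 1.   0.01]
```

View pics/s4.png

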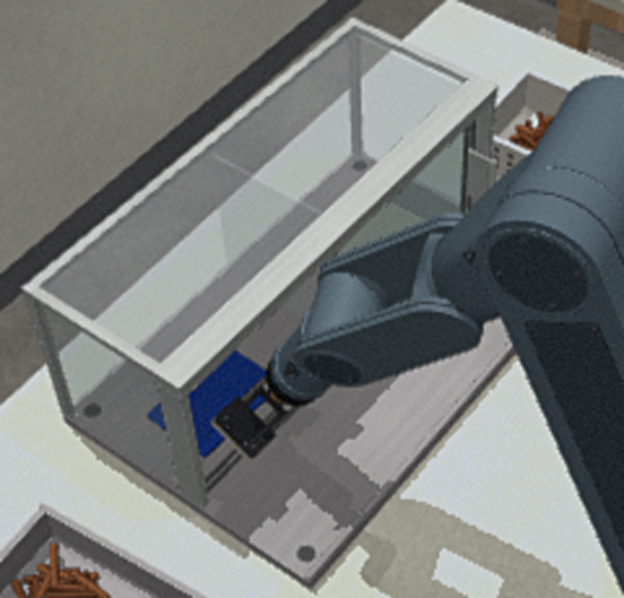

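The board has hardly moved because contact was lost. I'll lift, go back in and press harder while dragging.

Call:
{"op": "move_arm", "data": {"targets": [[[0,-0.5,0],[10,0,8],80],[[0,-0.5,0],[22,0,2],80],[[0,0,0],[8,0,0],80],[[0,0,0],[0,0,-6],80],[[0,0,0],[0,0,-5],80],[[0,0,0],[0,0,-3],80]]}}

```text
time_s: 8.43
tcp_pos: [0.6541, 0.1862, 0.0547]
tool_rot: [1.943, 1.857, 0.556]
contact_force: [-5.2, -0.9, 23.3]
width: 0.862
```

```bash
python3 st.py
```

```text
t 8.425 q [ 0.16  0.48  1.91 -0.47  0.22 -0.93] F [-5.2 -0.9 23.3] w 80.1
case tcp [ 43.7 196.1  54.7] tip [ 55.5 196.2  36.2] z [ 0.537  0.003 -0.843] x [0.016 1.    0.014]
```

Call:
{"op": "move_arm", "data": {"targets": [[[0,0.1,0],[-8,0,-3],80],[[0,0.2,0],[-10,0,-3],80]]}}

```text
time_s: 8.68
tcp_pos: [0.6424, 0.1876, 0.0554]
tool_rot: [1.949, 1.868, 0.548]
contact_force: [3.7, 1.3, 7.8]
width: 0.86
```

```bash
python3 st.py
```

```text
t 8.675 q [ 0.17  0.46  1.93 -0.44  0.23 -0.96] F [3.7 1.3 7.8] w 80.0
case tcp [ 32.  197.2  55.4] tip [ 43.6 197.4  36.7] z [ 0.527  0.006 -0.85 ] x [0.014 1.    0.015]
```

Call:
{"op": "move_arm", "data": {"targets": [[[0,0.2,0],[-10,0,-4.5],80],[[0,0.2,0],[-10,0,-4.5],80]]}}

```text
time_s: 8.93
tcp_pos: [0.6314, 0.19, 0.0553]
tool_rot: [1.955, 1.881, 0.542]
contact_force: [3.8, -0.2, 11.7]
width: 0.858
```

```bash
python3 st.py;  python3 - <<'E'
from station import env
import cv2
s=env.get_image("side")["img"][80:310,170:410]; cv2.imwrite("pics/s5.png",cv2.resize(s,None,fx=2.6,fy=2.6,interpolation=cv2.INTER_CUBIC))
E
```

```text
t 8.925 q [ 0.17  0.45  1.94 -0.4   0.23 -1.  ] F [ 3.8 -0.2 11.7] w 79.8
case tcp [ 20.9 199.4  55.3] tip [ 32.3 199.6  36.5] z [ 0.516  0.011 -0.856] x [0.009 1.    0.019]
```

View pics/s5.png

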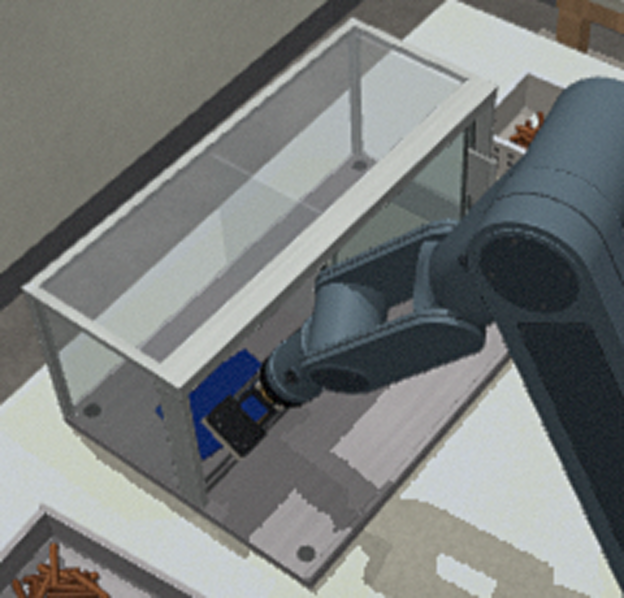

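The board is following: its blue area has shifted toward the robot, and the back-left corner went from (147,412) to about (157,411). I'll continue.

Call:
{"op": "move_arm", "data": {"targets": [[[0,0.2,0],[-12,-1,-4.5],80],[[0,0.2,0],[-12,-1,-4.5],80],[[0,0.2,0],[-12,-1,-4.5],80],[[0,0.2,0],[-12,-1,-4.5],80],[[0,0.2,0],[-12,-1,-4.5],80],[[0,0.2,0],[-12,-1,-4.5],80]]}}

```text
time_s: 9.72
tcp_pos: [0.5881, 0.1918, 0.0559]
tool_rot: [1.972, 1.918, 0.531]
contact_force: [4.4, 0.3, 11.8]
width: 0.864
```

```bash
python3 st.py;  cat > blue.py <<'E'
from station import env
import sys
from h import *
# blue board pose: back-project the blue pixels of each view onto the board's top, min-area rectangle, case frame (mm)
q=np.load("q.npy"); c,sn=np.cos(q[2]),np.sin(q[2])
for n in sys.argv[1:] or ("side","top"):
    im=env.get_image(n)["img"]; cv2.imwrite(f"pics/b_{n}.png",im)
    h=cv2.cvtColor(im,cv2.COLOR_BGR2HSV); m=cv2.inRange(h,(105,120,50),(125,255,255))
    m[:,:]*=1; v,u=np.nonzero(m); k=(u>170)&(u<460)&(v>80)&(v<320); u,v=u[k],v[k]
    K,T=C[n]["K"],C[n]["T"]; Ri=T[:3,:3].T; o=-Ri@T[:3,3]
    d=(Ri@np.linalg.solve(K,np.c_[u,v,np.ones(len(u))].T)).T
    P=o+d*((.030-o[2])/d[:,2])[:,None]-[q[0],q[1],0]
    X=np.c_[c*P[:,0]+sn*P[:,1],-sn*P[:,0]+c*P[:,1]]*1000
    print(n,len(u),"x",np.percentile(X[:,0],[.5,99.5]).round(),"y",np.percentile(X[:,1],[.5,99.5]).round(),"rect",[np.round(a,1) for a in cv2.minAreaRect(X.astype(np.float32))])
E
python3 blue.py
```

```text
t 9.725 q [ 0.17  0.4   2.01 -0.29  0.23 -1.1 ] F [ 4.4  0.3 11.8] w 80.4
case tcp [-22.4 200.1  55.9] tip [-11.7 200.7  36.7] z [ 0.487  0.029 -0.873] x [-0.005  1.     0.031]
side 732 x [-21. 109.] y [ 97. 273.] rect [array([ 37.6, 185.1]), array([158.2, 113.6]), np.float64(66.1)]
top 474 x [-13. 112.] y [105. 268.] rect [array([ 34.8, 179.6]), array([157.3, 108.7]), np.float64(65.0)]
```

The board is turned about 25°: only the right finger was pressing, because the tool had rolled and its left finger was high. I'll lift, roll the left finger down and draw the left side.

Call:
{"op": "move_arm", "data": {"targets": [[[-0.7,0,0],[0,0,10],80],[[-0.7,0,0],[15,2,4],80],[[0,0,0],[20,2,0],80],[[0,0,0],[20,0,0],80],[[0,0,0],[0,0,-4],80],[[0,0,0],[0,0,-3],80]]}}

```text
time_s: 10.58
tcp_pos: [0.6409, 0.1955, 0.0617]
tool_rot: [1.894, 1.903, 0.395]
contact_force: [-0.5, -1.0, -1.5]
width: 0.858
```

```bash
python3 st.py
```

```text
t 10.575 q [ 0.24  0.48  1.85 -0.56  0.4  -0.86] F [-0.5 -1.  -1.5] w 79.8
case tcp [ 30.3 205.1  61.7] tip [ 41.  203.3  42.6] z [ 0.487 -0.082 -0.87 ] x [-0.004  0.995 -0.097]
```

Call:
{"op": "move_arm", "data": {"targets": [[[0,0,0],[0,0,-4],80],[[0,0,0],[0,0,-4],80],[[0,0,0],[-8,0,-4.5],80],[[0,0,0],[-12,0,-4.5],80],[[0,0,0],[-12,0,-4.5],80],[[0,0,0],[-12,0,-4.5],80],[[0,0,0],[-12,0,-4.5],80]]}}

```text
time_s: 11.45
tcp_pos: [0.6058, 0.2025, 0.0575]
tool_rot: [1.871, 1.872, 0.469]
contact_force: [2.9, -1.4, 12.5]
width: 0.858
```

```bash
python3 st.py; python3 blue.py
```

```text
t 11.45 q [ 0.26  0.44  1.97 -0.84  0.29 -0.55] F [ 2.9 -1.4 12.5] w 79.8
case tcp [ -5.  211.2  57.5] tip [  6.8 209.8  39. ] z [ 0.538 -0.061 -0.841] x [-0.004  0.997 -0.074]
side 458 x [-19.  84.] y [111. 278.] rect [array([ 23.6, 194.4]), array([159.9, 111.2]), np.float64(82.7)]
top 339 x [-39.  24.] y [112. 267.] rect [array([ -7.5, 189.8]), array([ 63.8, 155.6]), np.float64(0.0)]
```

Call:
{"op": "move_arm", "data": {"targets": [[[0,0.2,0],[-12,-2,-4.5],80],[[0,0.2,0],[-10,-2,-4.5],80]]}}

```text
time_s: 11.8
tcp_pos: [0.5907, 0.2019, 0.0573]
tool_rot: [1.883, 1.887, 0.465]
contact_force: [3.0, -2.5, 11.9]
width: 0.858
```

```bash
python3 st.py; python3 blue.py
```

```text
t 11.8 q [ 0.26  0.42  2.   -0.79  0.28 -0.6 ] F [ 3.  -2.5 11.9] w 79.8
case tcp [-20.1 210.2  57.3] tip [ -8.6 209.1  38.6] z [ 0.524 -0.052 -0.85 ] x [-0.008  0.998 -0.066]
side 557 x [-30.  71.] y [117. 276.] rect [array([ 17.8, 196.3]), array([105.8, 160.4]), np.float64(0.3)]
top 477 x [-36.  24.] y [113. 271.] rect [array([ -5.6, 191.6]), array([ 60. , 159.3]), np.float64(0.0)]
```

The board is square again at (18, 195). I'll lift, level the tool, close the fingers and press at the front centre so that it trails stably.

Call:
{"op": "move_arm", "data": {"targets": [[[0.7,0,0],[0,0,12],0],[[0,0.9,0],[0,-7,2],0],[[0,0.9,0],[0,-7,0],0],[[0,0,0],[0,0,0],0],[[0,0,0],[0,0,0],0]]}}

```text
time_s: 12.52
tcp_pos: [0.586, 0.1876, 0.0708]
tool_rot: [2.018, 1.99, 0.386]
contact_force: [-0.4, 1.0, -0.4]
width: 0.366
```

```bash
python3 st.py
```

```text
t 12.525 q [ 0.17  0.39  1.91 -0.17  0.47 -1.25] F [-0.4  1.  -0.4] w 34.1
case tcp [-24.4 195.8  70.8] tip [-16.  195.7  50.5] z [ 0.38  -0.002 -0.925] x [-0.01   1.    -0.007]
```

Call:
{"op": "move_arm", "data": {"targets": [[[0,0,0],[8,0,0],0],[[0,0,0],[0,0,-5],0],[[0,0,0],[0,0,-5],0],[[0,0,0],[0,0,-4],0],[[0,0,0],[0,0,-4.5],0],[[0,0.2,0],[-10,0,-4.5],0],[[0,0.2,0],[-12,0,-4.5],0],[[0,0.2,0],[-12,0,-4.5],0],[[0,0.2,0],[-12,0,-4.5],0]]}}

```text
time_s: 13.65
tcp_pos: [0.573, 0.193, 0.0553]
tool_rot: [2.022, 2.003, 0.391]
contact_force: [4.7, -0.7, 13.0]
width: 0.003
```

```bash
python3 st.py; python3 blue.py
```

```text
t 13.65 q [ 0.18  0.4   1.94 -0.16  0.43 -1.25] F [ 4.7 -0.7 13. ] w 0.3
case tcp [-37.5 200.9  55.3] tip [-29.3 201.   34.8] z [ 0.373  0.009 -0.928] x [-0.016  1.     0.003]
side 479 x [-58.  50.] y [124. 281.] rect [array([ -4. , 200.8]), array([160.6, 108.7]), np.float64(90.0)]
top 559 x [-58.  24.] y [119. 275.] rect [array([-16.8, 197.1]), array([ 82.3, 155.7]), np.float64(0.0)]
```

Call:
{"op": "move_arm", "data": {"targets": [[[0,0.2,0],[-14,-1,-4.5],0],[[0,0.2,0],[-14,-1,-4.5],0],[[0,0.2,0],[-14,-1,-4.5],0],[[0,0.2,0],[-14,-1,-4.5],0],[[0,0.2,0],[-14,-1,-4.5],0],[[0,0.2,0],[-14,-1,-4.5],0],[[0,0.2,0],[-14,-1,-4.5],0]]}}

```text
time_s: 14.62
tcp_pos: [0.516, 0.1937, 0.0552]
tool_rot: [2.044, 2.026, 0.388]
contact_force: [5.4, -0.6, 13.2]
width: 0.002
```

```bash
python3 st.py; python3 blue.py
```

```text
t 14.625 q [ 0.19  0.33  2.05 -0.12  0.41 -1.28] F [ 5.4 -0.6 13.2] w 0.2
case tcp [-94.5 200.2  55.2] tip [-86.8 200.8  34.6] z [ 0.349  0.027 -0.937] x [-0.02   1.     0.021]
side 547 x [-116.   -4.] y [123. 281.] rect [array([-59.4, 201.1]), array([111.7, 160.7]), np.float64(1.1)]
top 871 x [-113.   -9.] y [119. 274.] rect [array([-61.7, 195.5]), array([107.1, 154.8]), np.float64(1.4)]
```

Call:
{"op": "move_arm", "data": {"targets": [[[0,0.2,0],[-14,-1,-4.5],0],[[0,0.2,0],[-14,-1,-4.5],0],[[0,0.2,0],[-14,-1,-4.5],0],[[0,0.2,0],[-14,-1,-4.5],0],[[0,0.2,0],[-14,-1,-4.5],0],[[0,0.2,0],[-14,-1,-4.5],0],[[0,0,0],[-12,-1,-4.5],0]]}}

```text
time_s: 15.6
tcp_pos: [0.4649, 0.1951, 0.0552]
tool_rot: [2.053, 2.034, 0.41]
contact_force: [5.2, -0.1, 13.4]
width: 0.003
```

```bash
python3 st.py; python3 blue.py
```

```text
t 15.6 q [ 0.2   0.26  2.16 -0.09  0.36 -1.29] F [ 5.2 -0.1 13.4] w 0.3
case tcp [-145.7  200.3   55.2] tip [-138.   201.4   34.6] z [ 0.348  0.047 -0.936] x [-0.023  0.999  0.042]
side 596 x [-167.  -55.] y [125. 283.] rect [array([-110.6,  201.7]), array([109.2, 160.8]), np.float64(2.7)]
top 947 x [-168.  -58.] y [118. 276.] rect [array([-112.5,  196.8]), array([107.4, 157.8]), np.float64(1.9)]
```

Call:
{"op": "move_arm", "data": {"targets": [[[0,0,0],[-12,-1,-4.5],0],[[0,0,0],[-12,-1,-4.5],0],[[0,0,0],[-10,-1,-4.5],0],[[0,0,0],[-8,0,-4.5],0]]}}

```text
time_s: 16.2
tcp_pos: [0.4487, 0.1975, 0.0551]
tool_rot: [2.021, 2.004, 0.482]
contact_force: [4.8, -3.7, 15.7]
width: 0.004
```

```bash
python3 st.py; python3 blue.py
```

```text
t 16.2 q [ 0.21  0.23  2.24 -0.14  0.25 -1.22] F [ 4.8 -3.7 15.7] w 0.3
case tcp [-161.9  202.3   55.1] tip [-153.   203.7   35. ] z [ 0.404  0.061 -0.913] x [-0.028  0.998  0.055]
side 675 x [-181.  -70.] y [126. 284.] rect [array([-125.6,  203.5]), array([109.3, 160.5]), np.float64(1.6)]
top 1011 x [-172.  -73.] y [122. 279.] rect [array([-123.2,  199.9]), array([100. , 157.7]), np.float64(1.5)]
```

Call:
{"op": "move_arm", "data": {"targets": [[[0,0.5,0],[-8,-2,-4.5],0],[[0,0.5,0],[-10,-2,-4.5],0],[[0,0.3,0],[-10,-1,-4.5],0]]}}

```text
time_s: 16.68
tcp_pos: [0.4419, 0.1967, 0.0552]
tool_rot: [2.068, 2.045, 0.43]
contact_force: [6.6, -0.3, 13.1]
width: 0.009
```

```bash
python3 st.py; python3 blue.py
```

```text
t 16.675 q [ 0.19  0.23  2.21 -0.02  0.35 -1.35] F [ 6.6 -0.3 13.1] w 0.9
case tcp [-168.7  201.4   55.2] tip [-161.2  202.9   34.6] z [ 0.341  0.069 -0.937] x [-0.025  0.998  0.065]
side 655 x [-182.  -75.] y [123. 282.] rect [array([-129. ,  202.1]), array([160.1, 108.6]), np.float64(89.7)]
top 971 x [-183.  -80.] y [119. 276.] rect [array([-131.6,  198.2]), array([158.4, 106.9]), np.float64(88.6)]
```

Call:
{"op": "move_arm", "data": {"targets": [[[0,0,0],[-14,-1,-4.5],0],[[0,0,0],[-14,0,-4.5],0]]}}

```text
time_s: 17.02
tcp_pos: [0.4286, 0.1983, 0.0552]
tool_rot: [2.052, 2.027, 0.468]
contact_force: [7.2, -1.0, 13.6]
width: 0.005
```

```bash
python3 st.py; python3 blue.py
```

```text
t 17.025 q [ 0.2   0.21  2.26 -0.04  0.29 -1.32] F [ 7.2 -1.  13.6] w 0.5
case tcp [-182.   202.6   55.2] tip [-173.8  204.3   34.8] z [ 0.372  0.076 -0.925] x [-0.026  0.997  0.071]
side 797 x [-182.  -75.] y [123. 282.] rect [array([-128.9,  202.1]), array([160.5, 108.3]), np.float64(90.0)]
top 1135 x [-179.  -80.] y [119. 276.] rect [array([-129.4,  197.9]), array([158.9,  98.7]), np.float64(90.0)]
```

The fingers slipped over the board once it hit the lip. It sits square at x of about -0.129. I'll lift and go back to the left door's pull.

Call:
{"op": "move_arm", "data": {"targets": [[[0,0,0],[0,0,25],0],[[-0.8,0,0],[0,0,35],0],[[0,-0.5,0],[8,-20,35],40],[[0,0,0],[10,-40,5],80],[[0,0,0],[10,-40,0],80],[[0,0,0],[10,-40,0],80],[[0,0,0],[10,-35,0],80],[[0,0,0],[0,0,0],80]]}}

```text
time_s: 18.12
tcp_pos: [0.4771, 0.019, 0.1601]
tool_rot: [1.975, 1.985, 0.435]
contact_force: [-0.9, 0.1, -0.6]
width: 0.602
```

```bash
python3 st.py; python3 blue.py
```

```text
t 18.125 q [-0.28 -0.02  2.17  0.21  0.58 -2.01] F [-0.9  0.1 -0.6] w 56.0
case tcp [-129.1   24.5  160.1] tip [-119.9   24.7  140.1] z [ 0.421  0.009 -0.907] x [-0.029  1.    -0.003]
side 1248 x [-183.  -76.] y [123. 282.] rect [array([-128.9,  202.1]), array([160.3, 108.6]), np.float64(89.8)]
top 1175 x [-183.  -80.] y [119. 276.] rect [array([-133. ,  197.9]), array([158.8, 105.9]), np.float64(90.0)]
```

Call:
{"op": "move_arm", "data": {"targets": [[[0,0,0],[0,5,0],85],[[0,0,0],[0,0,0],85],[[0,0,0],[25,-1,0],85],[[0,0,0],[30,-1,0],85],[[0,0,0],[27,-1,0],85],[[0,0,0],[5,0,0],60],[[0,0,0],[0,0,0],45],[[0,0,0],[0,0,0],45]]}}

```text
time_s: 19.23
tcp_pos: [0.5601, 0.0327, 0.1575]
tool_rot: [1.966, 2.007, 0.434]
contact_force: [-0.2, -0.1, -0.2]
width: 0.641
```

```bash
python3 st.py; python3 - <<'E'
from station import env
import cv2
s=env.get_image("side")["img"][80:310,170:410]; cv2.imwrite("pics/s6.png",cv2.resize(s,None,fx=2.6,fy=2.6,interpolation=cv2.INTER_CUBIC))
E
```

```text
t 19.225 q [-0.2   0.14  1.99  0.16  0.59 -1.9 ] F [-0.2 -0.1 -0.2] w 59.6
case tcp [-46.5  40.3 157.5] tip [-37.4  40.7 137.5] z [ 0.414  0.017 -0.91 ] x [-0.045  0.999 -0.001]
```

View pics/s6.png

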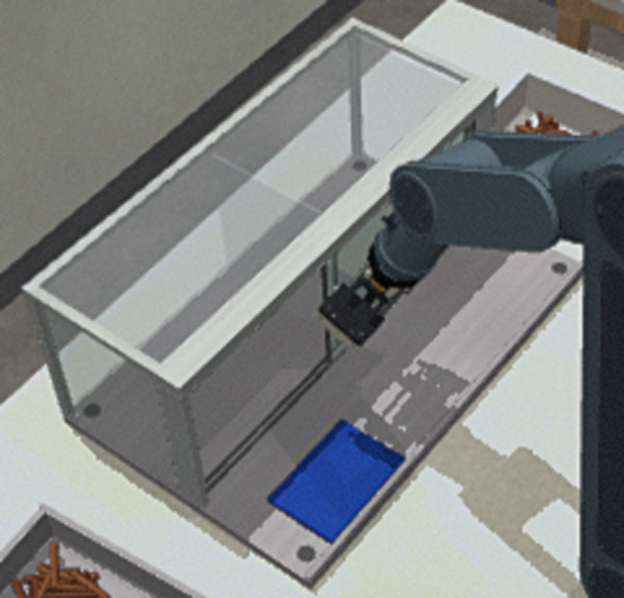

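The board lies square along the lip, with corners at (343,420), (404,459), (333,540) and (268,500). The gripper is at the pull, near (345,320). Now I'll close the door.

Call:
{"op": "move_arm", "data": {"targets": [[[0,0,0],[6,0,-3],45],[[0,0,0],[3,20,0],45],[[0,0,0],[1,28,0],45],[[0,0,0],[1,28,0],45],[[0,0,0],[1,28,0],45],[[0,0,0],[1,28,0],45],[[0,0,0],[1,28,0],45]]}}

```text
time_s: 20.15
tcp_pos: [0.5732, 0.1914, 0.154]
tool_rot: [1.971, 1.998, 0.427]
contact_force: [-0.9, -3.4, 1.5]
width: 0.485
```

```bash
python3 st.py
```

```text
t 20.15 q [ 0.18  0.24  1.88 -0.13  0.61 -1.31] F [-0.9 -3.4  1.5] w 45.1
case tcp [-37.3 199.3 154. ] tip [-28.2 199.5 134. ] z [ 0.413  0.01  -0.911] x [-0.037  0.999 -0.006]
```

Call:
{"op": "move_arm", "data": {"targets": [[[0,0,0],[0,28,0],45],[[0,0,0],[0,28,0],45],[[0,0,0],[0,25,0],45],[[0,0,0],[0,18,0],45],[[0,0,0],[0,10,0],45]]}}

```text
time_s: 20.78
tcp_pos: [0.575, 0.3024, 0.1541]
tool_rot: [1.968, 1.996, 0.426]
contact_force: [1.0, -2.9, 1.6]
width: 0.486
```

```bash
python3 st.py
```

```text
t 20.775 q [ 0.4   0.33  1.75 -0.26  0.68 -1.01] F [ 1.  -2.9  1.6] w 45.2
case tcp [-38.2 310.3 154.1] tip [-29.1 310.5 134.1] z [ 0.416  0.008 -0.909] x [-0.037  0.999 -0.008]
```

Call:
{"op": "move_arm", "data": {"targets": [[[0,0,0],[0,6,0],45],[[0,0,0],[0,5,0],45]]}}

```text
time_s: 21.02
tcp_pos: [0.5752, 0.3115, 0.1539]
tool_rot: [1.967, 1.995, 0.421]
contact_force: [1.3, -19.4, 4.4]
width: 0.484
```

```bash
python3 st.py
```

```text
t 21.025 q [ 0.42  0.34  1.73 -0.28  0.69 -0.99] F [  1.3 -19.4   4.4] w 45.0
case tcp [-38.3 319.5 153.9] tip [-29.1 319.5 133.9] z [ 0.415  0.004 -0.91 ] x [-0.036  0.999 -0.013]
```

The stop is reached at 19 N. I'll ease off, back out and check.

Call:
{"op": "move_arm", "data": {"targets": [[[0,0,0],[0,-10,0],45],[[0,0,0],[0,0,0],60],[[0,0,0],[-25,0,0],60],[[0,0,0],[-30,0,5],60],[[0,0,0],[-40,20,10],60],[[0,0,0],[-40,30,20],60],[[0,0,0],[-40,40,20],60],[[0,0,0],[-30,40,20],60],[[0,0,0],[0,0,0],60]]}}

```text
time_s: 22.15
tcp_pos: [0.3632, 0.4332, 0.2307]
tool_rot: [1.978, 1.99, 0.425]
contact_force: [0.4, -0.3, -0.2]
width: 0.649
```

```bash
python3 st.py; python3 blue.py; python3 - <<'E'
import cv2, numpy as np
a=cv2.imread("pics/b_side.png")[80:310,170:410]; b=cv2.imread("pics/b_top.png")[88:248,190:440]
a=cv2.resize(a,(390,374),interpolation=3); b=cv2.resize(b,(400,256),interpolation=3); c=np.zeros((374,790,3),np.uint8); c[:,:390]=a; c[:256,390:]=b
cv2.imwrite("pics/fin.png",c)
E
```

```text
t 22.15 q [ 0.87  0.18  1.74 -0.39  0.98 -0.52] F [ 0.4 -0.3 -0.2] w 60.3
case tcp [-253.2  435.8  230.7] tip [-244.1  436.   210.7] z [ 0.414  0.007 -0.91 ] x [-0.03   1.    -0.005]
side 367 x [-126.  -75.] y [165. 282.] rect [array([-101.8,  202.4]), array([159.1,  53.6]), np.float64(89.3)]
top 1260 x [-183.  -80.] y [119. 276.] rect [array([-132.2,  197.8]), array([158.1, 109.6]), np.float64(89.2)]
```

View pics/fin.png

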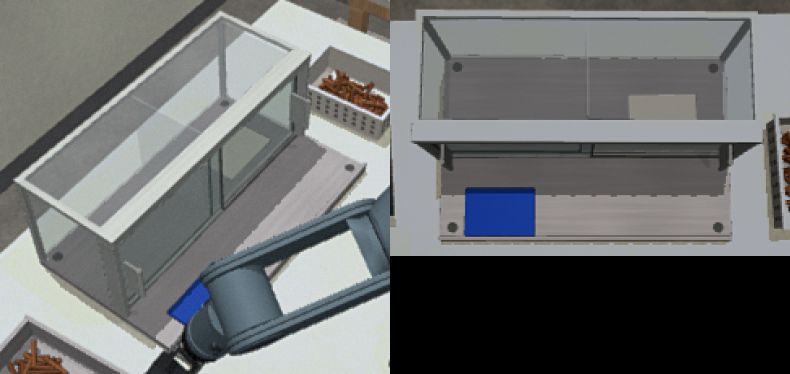

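The final picture shows both doors shut, with the left pull at about (133,280) side and (447,153) top. The board sits along the lip and the white board is in place. One last pixel comparison with the first top view, then I'll hand in.

```bash
python3 - <<'E'
import cv2, numpy as np
a,b=[cv2.cvtColor(cv2.imread(f),cv2.COLOR_BGR2GRAY).astype(np.float32) for f in("pics/top0.png","pics/b_top.png")]
for n,(x0,y0,x1,y1) in dict(lpull=(215,172,235,198),meet=(295,172,330,188),rpull=(390,172,412,198),white=(330,140,390,166),basket=(422,155,488,236),pan=(134,146,195,216)).items():
    A,B=a[y0:y1,x0:x1],b[y0:y1,x0:x1]; print(n,np.round(cv2.phaseCorrelate(A,B)[0],2),"meandiff",abs(A-B).mean().round(2))
E
```

```text
lpull [0.01 0.43] meandiff 4.03
meet [-0.03  0.04] meandiff 4.06
rpull [-0.02  0.52] meandiff 4.29
white [0.04 0.49] meandiff 5.12
basket [-0.    0.51] meandiff 4.32
pan [0. 0.] meandiff 3.86
```

Nothing has shifted against the first picture (at most 0.5 px, about 1.5 mm). Handing in.

```bash
python3 -c "
from station import env
print(env.sign_off())"
```

```text
the job is handed in; nothing more can be done
None
```

The blue board is out on the ledge against the lip, the left door is shut again, and I handed the job in at about 22 s of the 72 s. No verdict was reported.

**What I did:** I slid the left door open to its stop and pressed and dragged the board out to the lip. Then I pushed the door shut until it hit its stop at 19 N and backed the arm off.

**What went wrong on the way:**
- My first press lost contact and hardly moved the board.
- The second press pulled mostly on the right finger and turned the board about 25°. I drew the left side to square it, then finished with a central press.
- Joint 5 reached its lower limit of 0.22 rad a few times, so I reduced the tool's tilt.
- Opening the door, I pushed against its stop harder than intended: the tool read about 60 N sideways. The limits are 40 N for the arm or gripper body and 120 N at the wrist. The contact should have been on the fingers, not the gripper body, but I could not confirm that.

**Last checks:**
- **Board:** the top view puts its centre at case x -132 mm, y +198 mm, within about 1° of square. The side view, taken before the arm covered it, gave x -129 mm. Both are within the allowed -140 to -120 mm.
- **Everything else:** both door pulls, the white board, the pan and the basket show no more than 0.5 px (about 1.5 mm) of shift against the first picture.
- **Arm:** it is clear of everything, with about 0 N on the tool.

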